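Level the pine shelf with its push-and-turn foot

TASK

Swing the cam lever on the little pine shelf right over to unblock the levelling foot's push-in knob, then grip that knob, press it well down so that the foot stands firmly on its packer, and turn it until the spirit level's bubble lies between its two lines. The job ends holding: finish with the knob still gripped and pressed down and the bubble centred, and leave the other things on the bench where they are.

Things in the scene. Friction and masses are not known exactly. Their poses are not given: they have to be found in the camera images.
- lever_pivot (a point): point on the vertical pivot axis of the steel cam lever, at mid-height of its arm (about 107 mm above the bench, 14 mm above the top of the pine board; up to 9 mm more while the board's foot end is lifted). The arm is a bar 12 mm wide and 12 mm high; nothing is in its way on the board. The point turns with the lever
- lever_tip (a point): middle of the round black knop (18 mm diameter, 16 mm high) at the lever's free end, 94 mm from the pivot in the horizontal plane; when locked the arm points across the board and its tip overhangs the board's robot-side edge by 46 mm, so it can be pushed sideways by shut fingers beside it. Push it away from the knob
- lever (a joint): cam lever angle, rad: 0 locked (its 16 mm cam post then stands 1 mm under the knob's disc, so that the knob cannot be pressed in), 1.5 fully free (end stop; the arm then lies along the board towards its pivot end). It turns clockwise seen from above as it is freed, stays where left, and takes about 2 N at its tip
- knob_grip (a point): centre of the knob's upright black grip bar: 46 mm long (point y axis), 14 mm thick (point x axis: close the fingers along it), 32 mm high, centre about 153 mm above the bench when unpressed on a level board. Its round steel shaft (14 mm) stands 27 mm from the lever's pivot, on the foot's vertical axis; z up. Below the bar is a disc 40 mm across and 5 mm thick, its underside 21 mm under the bar's centre, and from there 39 mm down to the board's top
- knob (a joint): turn of the knob, rad, positive clockwise seen from above, limits -2 to 2. It screws the foot: clockwise lengthens the foot by 3 mm per rad and so raises this end of the board; while the foot stands on its packer the knob itself keeps its height as it turns. 0.07 N m of friction; it stays where it is left. Between 0.4 and 1.4 rad one way or the other is needed, in a direction that varies
- press (a joint): how far the knob is pushed down into its sprung shaft, m: 0 up, 0.010 at the stop; spring 1200 N/m with 2.4 N preload. Pressing first swings the sprung board end down (roughly 3 N and 3 to 15 mm) until the foot stands on its packer; then the shaft goes in. About 0.005 to 0.006 is a good firm press
- board (a joint): swing of the pine board about the iron pivot pin at its other end, rad: 0 with the foot's end lifted to its stop (a spring lifts it there whenever it is not pressed), 0.036 level, more when the foot's end is low. The foot is 250 mm from the pivot
- bubble_mid (a point): middle of the white bubble, 16 mm long, 12 mm wide, in the green strip on top of the aluminium spirit level (150 x 26 x 18 mm) fixed on the board along its rear edge. It moves 1.25 mm per mrad of board tilt towards the higher end, so 15 mm per rad of knob turn while the foot stands on its packer (clockwise: towards the foot's end); 45 mm off towards the foot's end while the board is lifted
- vial_middle (a point): fixed point midway between the two black lines of the spirit level; the lines are 24 mm apart; y axis points along the board away from the foot, z up from the board
- foot: the levelling foot with its knob: a steel screw through the pine board, origin on its axis at the board's top surface (z up, does not turn with the knob); round tip 48 mm below the origin
- packer_thin: steel disc 28 mm across, 12 mm thick, origin under its centre; lies either under the foot or beside, on the iron bracket near the board's end; fixed
- packer_thick: steel disc 28 mm across, 18 mm thick, origin under its centre; in the other of the two places; fixed
- stand: fixed iron base of the shelf, 100 x 370 mm strip lying on the bench, origin under its middle; x away from the robot, y along the board away from the foot, z up. The pine board over it is 135 mm wide (80 mm at the pivot end), its top 93 mm above the bench when level, from y = -125 to +190 mm. The foot's axis is at x = -20, y = -100 mm; the lever's pivot at x = -20, y = -72 mm
- jar: glass jar with a clamp lid, 86 mm wide, 113 mm high, behind the board; bystander, origin under its centre
- shoe_brush: steel-backed shoe brush, 45 x 160 x 46 mm, on the robot's side of the board; bystander
- scraper: yellow plastic scraper lying flat, 150 x 60 x 12 mm, behind the board; bystander
- polish_tin: round flat tin, 76 mm across, 28 mm high, beyond the foot's end of the board; bystander
- basket: red plastic basket, 170 x 240 x 100 mm, to the left; bystander
- shoehorn: flat wooden shoehorn 185 mm long, to the right; bystander

How it is judged:
On the way, in this order (a step that is already met when the one before it is completed fails the run):
1. the cam lever is swung over to free the foot (value of joint lever above 1.1 rad), for 0.1 s.
2. the knob is pressed so that the foot stands on its packer (value of joint press above 0.003 m and (contact force between foot and packer_thin above 1 N or contact force between foot and packer_thick above 1 N)), for 0.2 s.
At the end, for the whole second after the job is handed in: While the robot still holds the knob pressed in by at least 3 mm (fingers on it with over 3 N, foot standing on its packer with over 1 N), the bubble is within 4 mm of the middle, that is wholly between its lines, and the cam lever is still free (beyond 1.1 rad) (all of step 2 and value of joint lever above 1.1 rad and y of bubble_mid in the frame of vial_middle between -0.004 and 0.004 m and contact force between the fingers and foot above 3 N); the arm keeps its last pose, push and grip.
It fails at once if a bystander is knocked or moved by more than 30 mm (distance of any of jar, shoe_brush, scraper, polish_tin, basket, shoehorn from where it was at the start of the episode above 0.03 m).
It also fails if it takes over 51 s, if anything falls off the work surface, if the arm or the gripper's body presses on something with over 40 N, if the wrist force passes 120 N, or if a joint passes its speed limit or range.

ROBOT

A 6-joint arm with a two-finger parallel gripper is mounted at the origin on the work surface. World frame = base frame: x ahead of the robot, y to its left, z up, the work surface at z = 0. Lengths are in m, angles in rad, forces in N, time in s.
With the tool pointing down it reaches from about 0.35 to 0.925 m from the base axis. Payload 6.4 kg.
Tool frame: the origin (TCP) lies at the very end of the fingers, on their centre line; the grasp point (between the pads) lies 19 mm behind it; z points along the fingers, y is the line along which they close (so a half turn about z gives the same grasp; the last joint's range is limited). The gripper opens to 94 mm and grips with 3 to 60 N. Pads are 16 mm wide; open, the fingers measure 119 mm over their backs; the gripper's body (75 mm by 177 mm) begins 78 mm behind the grasp point.
Start: joints at [0.941, 0.245, 1.558, -0, 1.339, -0.174], TCP at [0.286, 0.584, 0.205] pointing down, gripper open.
Joint ranges: [-3.13, 3.13], [-1.02, 2.26], [0.13, 2.54], [-0.95, 4.09], [0.21, 2.88], [-2.74, 2.74]. Speed limits (rad/s): [2.57, 2.57, 3.14, 3.14, 3.14, 3.14].

INTERFACE

Orientations are given as a 3x3 rotation matrix whose columns are the frame's x, y, z axes.
In Python, from cell import ctrl gives the robot as it stands.
- The arm moves only by the tool play_rows, never from a script. Its argument "plan" is a list that holds one entry, the list of rows, each a list of 7 numbers: the shift along the tool's x, y, z in cm, then the turn, a rotation vector about the tool's x, y, z in rad, then the finger opening in cm, from 0 to 9.4. In form: [[[tx, ty, tz, rx, ry, rz, gripper], ...]]. A call has 1 to 20 rows; each row shifts and turns the commanded pose from where the row before left it, along the tool's axes as they then stand; what a row does not reach is not made up. A row lasts 1/12 s, in which the tool goes at most 41.7 mm and 7.16 degrees, less where a joint would pass 70% of its speed; a pose out of reach is approached as far as the arm can. A call is refused whole if a number of a shift passes 4.17 or a number of a turn 0.125, either way. A call with a gripper value outside its range is refused whole. The fingers move at their own pace and stop on an object; the grip force is fixed at half the most. Time passes only in rows, so rows that do not move let the fingers close. It gives the time, the measured TCP pose, the force, the opening and the grip force at its end, in the units of the state.
- ctrl.get_obs(): the state, without advancing time (a new reading comes with each control period).
- ctrl.capture(name): name is "side" or "top" or "wrist"; returns a dict with "pixels" (420x560x3 uint8, red, green, blue), "camera_matrix" (3x3 intrinsics, pixels), "world_from_camera" (4x4, takes a point from camera to world coordinates); the wrist camera has in their place "T_tool_cam" (4x4, takes a point from camera to tool coordinates, whose origin is the TCP and whose axes are the flange's). Camera axes: x right, y up, looking along -z (the intrinsics and any distortion apply to the point x, -y, -z); pixel columns grow to the right and rows downward; lengths in m; the calibration is good to about 2 mm. A picture is of the moment at which its call begins: read the wrist's pose just before it. There is no depth.
- ctrl.hand_in(): hands the job in; it is judged then, once.
The state is a dict: "time": time; "joint_positions": joint angles; "qvel": joint speeds; "joint_efforts": joint torques, N m; "ee_pos": TCP position; "ee_rot": TCP orientation; "wrist_force": force on the tool from outside, world axes, zero at the start; "ft_torque": the same for the moment, N m; "grip_width": opening from 0.0 (shut) to 1.0 (fully open); "grasp_force": force on a finger pad.
Only numpy, scipy, OpenCV 4.12 (cv2) and the standard library are available. Lean on these libraries where they do the work, as an engineer would, in place of code of your own. Each camera call takes 0.05 s, during which the arm holds its last target. There are 200 camera calls.

## Working session

There is one attempt and no reset: what is moved stays moved. The work goes in short steps, Python scripts to look and compute and a tool call to move; the robot and the scene stay as the last step left them, time stands still between calls to the robot, and variables do not carry over. Pictures are saved under pics/ and viewed, at most 10 in all, crops included, and the job is handed in when it is done.

Besides the shell and the picture viewer there is one more tool, called after "Call:" by a JSON object that holds its "name" and its "arguments". play_rows: Moves the arm, as the interface text tells. Its arguments: {"type":"object","properties":{"plan":{"type":"array","items":{"type":"array","items":{"type":"array","items":{"type":"number"}}}}},"required":["plan"]}

```bash
mkdir -p pics; cat > h.py <<'E'
import numpy as np, cv2, pickle
from cell import ctrl
def snap(cam,name):
    o=ctrl.get_obs(); c=ctrl.capture(cam)
    if 'world_from_camera' in c: T=np.array(c['world_from_camera'])
    else:
        W=np.eye(4);W[:3,:3]=o['ee_rot'];W[:3,3]=o['ee_pos'];T=W@np.array(c['T_tool_cam'])
    cv2.imwrite(f'pics/{name}.png',c['pixels'][:,:,::-1])
    pickle.dump(dict(K=np.array(c['camera_matrix']),T=T,keys=list(c),dist=c.get('distortion')),open(f'pics/{name}.pkl','wb'))
def ray(name,u,v):
    d=pickle.load(open(f'pics/{name}.pkl','rb'));K,T=d['K'],d['T']
    p=np.linalg.inv(K)@[u,v,1]; r=T[:3,:3]@[p[0],-p[1],-p[2]]
    return T[:3,3],r/np.linalg.norm(r)
def atz(name,u,v,z):
    o,r=ray(name,u,v); return o+r*(z-o[2])/r[2]
def tri(*obs):
    A=np.zeros((3,3));b=np.zeros(3)
    for n,u,v in obs:
        o,r=ray(n,u,v);P=np.eye(3)-np.outer(r,r);A+=P;b+=P@o
    x=np.linalg.solve(A,b)
    return x,[np.linalg.norm((np.eye(3)-np.outer(ray(*q)[1],ray(*q)[1]))@(x-ray(*q)[0])) for q in obs]
def proj(name,P):
    d=pickle.load(open(f'pics/{name}.pkl','rb'));q=np.linalg.inv(d['T'])@np.append(P,1)
    p=d['K']@[q[0],-q[1],-q[2]];return p[:2]/p[2]
E
python3 - <<'E'
from h import *
snap('side','s0');snap('top','t0')
d=pickle.load(open('pics/s0.pkl','rb'));print(d['keys'],d['dist'],d['T'][:3,3]);print(pickle.load(open('pics/t0.pkl','rb'))['T'][:3,3])
print(ctrl.get_obs())
E
```

```text
['pixels', 'camera_matrix', 'world_from_camera'] None [ 0.23552609 -0.72945831  1.03617139]
[0.4745586  0.03266941 1.65705555]
{'time': 0.1, 'joint_positions': array([ 9.40875320e-01,  2.45723811e-01,  1.55882998e+00, -2.95146899e-06,
        1.33868472e+00, -1.74114572e-01]), 'qvel': array([-0.00050193, -0.00233134, -0.00105207, -0.00140721,  0.00148542,
        0.00033004]), 'joint_efforts': array([ 1.96108049e-04, -4.16909015e+01, -3.15529275e+01,  6.86745672e-02,
        3.08912143e-02, -4.77504227e-05]), 'ee_pos': array([0.28582013, 0.58321872, 0.20450201]), 'ee_rot': array([[-8.97906502e-01,  4.40185164e-01, -9.67219447e-04],
       [ 4.40186136e-01,  8.97905559e-01, -1.33166295e-03],
       [ 2.82293442e-04, -1.62146542e-03, -9.99998646e-01]]), 'wrist_force': array([ 0.77065355, -0.54370999, -0.19705888]), 'ft_torque': array([-0.00747215,  0.00595072,  0.00324012]), 'grasp_force': 0.0, 'grip_width': 0.9978093549671446}
```

View pics/s0.png

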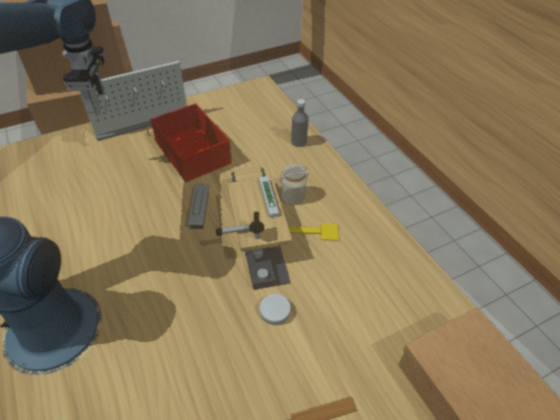

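View pics/t0.png

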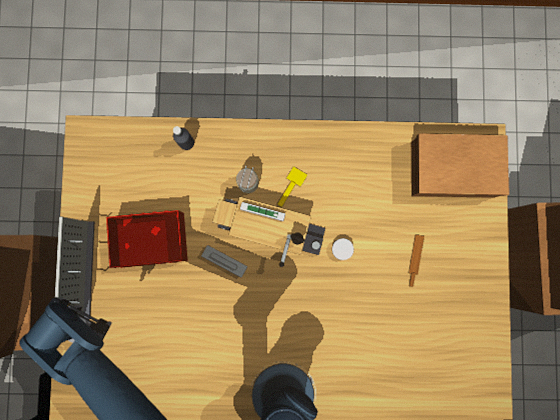

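Side view: board about (255,205), lever knop near (220,231), knob grip about (257,225). Top view: knob about (297,238), lever tip about (282,264), level about (262,210). I'll enlarge both.

```bash
python3 - <<'E'
from h import *
a=cv2.imread('pics/s0.png')[165:295,185:305];b=cv2.imread('pics/t0.png')[185:275,200:330]
a=cv2.resize(a,None,fx=3.2,fy=4,interpolation=cv2.INTER_CUBIC) if 0 else cv2.resize(a,None,fx=3,fy=3,interpolation=cv2.INTER_CUBIC)
b=cv2.resize(b,None,fx=3.3,fy=3.3,interpolation=cv2.INTER_CUBIC)
m=np.zeros((400,800,3),np.uint8);m[:a.shape[0],:a.shape[1]]=a;m[:b.shape[0],365:365+b.shape[1]]=b
cv2.imwrite('pics/c0.png',m);print(a.shape,b.shape)
E
```

```text
(390, 360, 3) (297, 429, 3)
```

View pics/c0.png

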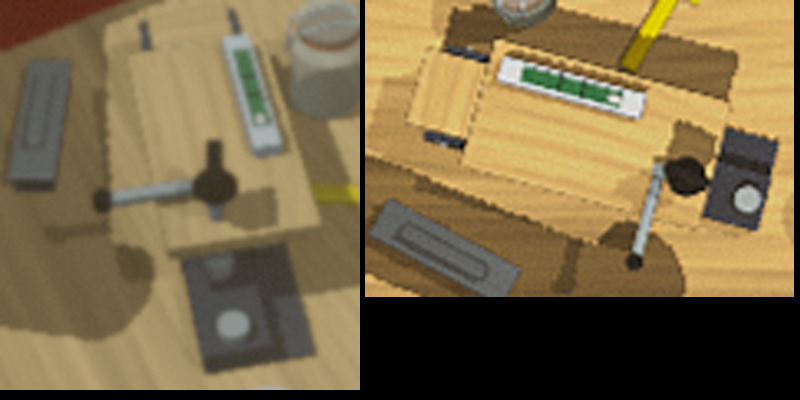

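The crops show: knop at top (281.5,264.1) and side (219.3,232.0); disc centre at top (297.3,238.3) and side (256.3,227.3).

```bash
python3 - <<'E'
from h import *
t=lambda x,y:('t0',(x-365+1.65)/3.3+200-.5,(y+1.65)/3.3+185-.5)
s=lambda x,y:('s0',(x+1.5)/3+185-.5,(y+1.5)/3+165-.5)
print('knop',tri(t(634,261),s(103,201)))
print('disc',tri(t(686,176),s(214,187)))
print('spare packer',tri(t(746,198),s(233,323)))
print('bubble',tri(t(614,99),s(260,117)))
# board direction from level strip ends and level ends
for n,z in ((t(500,68),.118),(t(645,102),.118),(t(634,261),.113),(t(657,168),.113),(t(686,176),.15)): print(n, atz(*n,z))
for n,z in ((s(238,42),.118),(s(265,147),.118),(s(103,201),.113)): print(n, atz(*n,z))
E
```

```text
knop (array([0.45048751, 0.01236271, 0.11479845]), [np.float64(0.000622069383461685), np.float64(0.0006220693834616267)])
disc (array([ 0.53432718, -0.03692884,  0.14213559]), [np.float64(0.0013619476838259072), np.float64(0.0013619476838261184)])
spare packer (array([ 0.51706802, -0.10515038,  0.04195511]), [np.float64(0.0005226618458205754), np.float64(0.0005226618458204293)])
bubble (array([0.61188854, 0.0349811 , 0.12250459]), [np.float64(0.0004793323822455081), np.float64(0.00047933238224566433)])
('t0', 240.9090909090909, 205.60606060606062) [0.64209513 0.14982982 0.118     ]
('t0', 284.8484848484849, 215.9090909090909) [0.61023712 0.00363987 0.118     ]
('t0', 281.5151515151515, 264.0909090909091) [0.45105557 0.01215863 0.113     ]
('t0', 288.4848484848485, 235.9090909090909) [ 0.54435491 -0.00949731  0.113     ]
('t0', 297.27272727272725, 238.33333333333334) [ 0.53529437 -0.03702473  0.15      ]
('s0', 264.3333333333333, 179.0) [0.63760331 0.13584877 0.118     ]
('s0', 273.3333333333333, 214.0) [0.60119196 0.00425803 0.118     ]
('s0', 219.33333333333334, 232.0) [0.45031215 0.01399669 0.113     ]
```

Call:
{"name": "play_rows", "arguments": {"plan": [[[-2.54,-2.96,0,0,0,0,0],[-2.54,-2.96,0,0,0,0,0],[-2.54,-2.96,0,0,0,0,0],[-2.54,-2.96,0,0,0,0,0],[-2.54,-2.96,0,0,0,0,0],[-2.54,-2.96,0,0,0,0,0],[-2.54,-2.96,0,0,0,0,0],[-2.54,-2.96,0,0,0,0,0],[-2.54,-2.96,0,0,0,0,0],[-2.54,-2.96,0,0,0,0,0],[-2.54,-2.96,0,0,0,0,0],[-2.54,-2.96,0,0,0,0,0],[-2.54,-2.96,0,0,0,0,0],[-2.54,-2.96,0,0,0,0,0],[-2.54,-2.96,0,0,0,0,0],[-2.54,-2.96,0,0,0,0,0],[0,0,0,0,0,0.12,0],[0,0,0,0,0,0.12,0],[0,0,0,0,0,0.12,0],[0,0,0,0,0,0.12,0]]]}}

```text
time: 1.77
ee_pos: [0.4422, -0.0209, 0.205]
ee_rot: [[-0.588, 0.809, -0.001], [0.809, 0.588, 0.0], [0.001, -0.001, -1.0]]
wrist_force: [0.5, 0.6, 0.6]
grip_width: 0.009
grasp_force: 0.0
```

Call:
{"name": "play_rows", "arguments": {"plan": [[[0,0,0,0,0,0.12,0],[0,0,0,0,0,0.12,0],[0,0,0,0,0,0.12,0],[0,0,0,0,0,0.12,0],[0,0,0,0,0,0.12,0],[0,0,0,0,0,0.12,0],[0,0,0,0,0,0.12,0],[0,0,0,0,0,0,0]]]}}

```text
time: 2.43
ee_pos: [0.4423, -0.0204, 0.2051]
ee_rot: [[0.205, 0.979, -0.001], [0.979, -0.205, 0.0], [0.0, -0.001, -1.0]]
wrist_force: [-1.1, 0.3, 0.3]
grip_width: 0.006
grasp_force: 0.0
```

```bash
python3 - <<'E'
from h import *
snap('wrist','w0');o=ctrl.get_obs();print(o['ee_pos'],o['ee_rot'],o['joint_positions'],o['grip_width'])
for P in ([.4505,.0124,.115],[.542,-.008,.122],[.536,-.035,.178]): print(proj('w0',np.array(P)))
E
```

```text
[ 0.44228464 -0.02041219  0.20512008] [[ 2.01138583e-01  9.79562597e-01 -6.23407094e-04]
 [ 9.79562795e-01 -2.01138522e-01  1.59488914e-04]
 [ 3.08381934e-05 -6.42745770e-04 -9.99999793e-01]] [-3.03237667e-01 -2.66721908e-01  2.06597902e+00 -3.48448167e-05
  1.34297813e+00 -1.00709676e-01] 0.005318360919867943
[276.16046607 167.68736399]
[400.17097605 170.67669866]
[426.2212801  229.37423664]
```

View pics/w0.png

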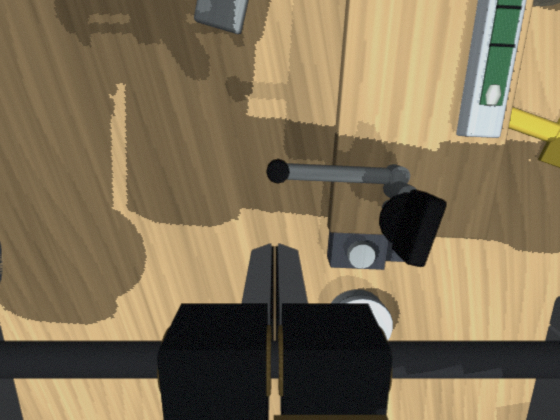

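Wrist view: knop at (278,171), within 4 px of the prediction. The bar top centre is about (421,229), with its long side tilted about 14° from image vertical. Next: lower beside the knop and sweep.

Call:
{"name": "play_rows", "arguments": {"plan": [[[0,0,3.25,0,0,0,0],[0,0,3.25,0,0,0,0],[0,0,3.2,0,0,0,0],[0.85,0,0,0,0,0,0],[0.85,0,0,0,0,0,0],[0.95,-0.12,0,0,0,0.1,0],[0.95,-0.12,0.02,0,0,0.1,0],[0.95,-0.12,0.02,0,0,0.1,0],[0.95,-0.12,0.02,0,0,0.1,0],[0.95,-0.12,0.02,0,0,0.1,0],[0.95,-0.12,0.02,0,0,0.1,0],[0.95,-0.12,0.02,0,0,0.1,0]]]}}

```text
time: 3.48
ee_pos: [0.4722, 0.0579, 0.1102]
ee_rot: [[0.788, 0.616, 0.004], [0.616, -0.788, -0.002], [0.002, 0.004, -1.0]]
wrist_force: [-1.0, -1.8, -0.8]
grip_width: 0.008
grasp_force: 0.9
```

Call:
{"name": "play_rows", "arguments": {"plan": [[[0.95,-0.12,0.02,0,0,0.1,0],[0.95,-0.12,0.02,0,0,0.1,0],[0.95,-0.12,0.02,0,0,0.1,0],[0.95,-0.12,0.02,0,0,0.1,0],[0.95,-0.12,0.02,0,0,0.1,0],[0.95,-0.12,0.02,0,0,0.1,0],[0.95,-0.12,0.02,0,0,0.1,0],[0,0,0,0,0,0,0],[0,0,0,0,0,0,0]]]}}

```text
time: 4.23
ee_pos: [0.5298, 0.0889, 0.1081]
ee_rot: [[1.0, -0.03, 0.003], [-0.03, -1.0, 0.0], [0.003, -0.0, -1.0]]
wrist_force: [-0.3, 0.1, 0.6]
grip_width: 0.005
grasp_force: 0.0
```

```bash
python3 - <<'E'
from h import *
snap('wrist','w1');o=ctrl.get_obs();print(o['ee_pos'],o['ee_rot'],o['joint_positions'],o['wrist_force'])
E
```

```text
[0.52920818 0.08871928 0.10757085] [[ 9.99529769e-01 -3.05438259e-02  2.70455144e-03]
 [-3.05439911e-02 -9.99533423e-01  1.97674994e-05]
 [ 2.70268578e-03 -1.02365999e-04 -9.99996342e-01]] [-4.53890036e-02  9.19562568e-02  1.92244712e+00  1.57931802e-04
  1.12448841e+00  1.55588806e+00] [-0.35107995  0.22529027 -0.08729271]
```

View pics/w1.png

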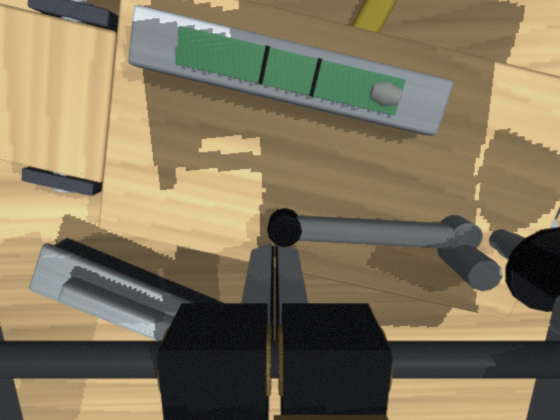

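Lever arm now lies along the board (knop (284,227), pivot (460,233)), at about 1.4 rad. Next: back off, rise, and go look at the knob with the fingers open.

Call:
{"name": "play_rows", "arguments": {"plan": [[[-1.0,0,0,0,0,0,0],[0,0,-3.3,0,0,0,0],[0,0,-3.3,0,0,0,0],[0,0,-3.3,0,0,0,0],[0,0,-3.3,0,0,0,5],[0.12,4,0,0,0,0,5],[0.12,4,0,0,0,0,5],[0.12,4,0,0,0,0,5],[0.12,4,0,0,0,0,5],[0,0,0,0,0,-0.115,5],[0,0,0,0,0,-0.115,5],[0,0,0,0,0,-0.115,5],[0,0,0,0,0,-0.115,5],[0,0,0,0,0,-0.115,5],[0,0,0,0,0,-0.115,5],[0,0,0,0,0,-0.115,5],[0,0,0,0,0,-0.115,5],[0,0,0,0,0,-0.115,5],[0,0,0,0,0,-0.115,5],[0,0,0,0,0,0,5]]]}}

```text
time: 5.95
ee_pos: [0.5167, -0.0712, 0.2381]
ee_rot: [[0.437, 0.9, 0.0], [0.9, -0.437, 0.0], [0.0, 0.0, -1.0]]
wrist_force: [-0.9, -0.5, 0.0]
grip_width: 0.533
grasp_force: 0.0
```

```bash
python3 - <<'E'
from h import *
snap('wrist','w2');o=ctrl.get_obs();print(o['ee_pos'],o['ee_rot'],o['grip_width'])
for P in ([.536,-.035,.178],): print(proj('w2',np.array(P)))
E
```

```text
[ 0.51686004 -0.07122031  0.23803929] [[ 4.40615629e-01  8.97695849e-01  1.74125411e-04]
 [ 8.97695864e-01 -4.40615632e-01 -2.22341989e-05]
 [ 5.67628298e-05  1.66108396e-04 -9.99999985e-01]] 0.5332505734105422
[275.62415999 164.16847415]
```

View pics/w2.png

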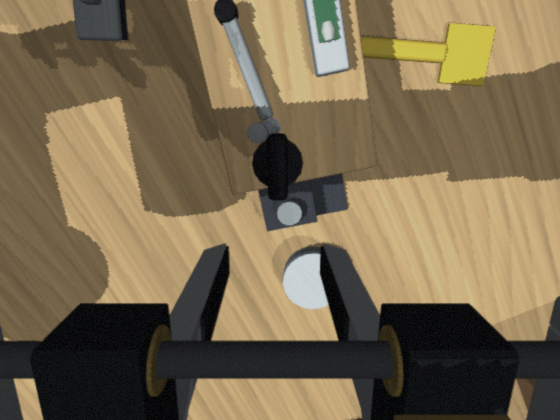

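Wrist view: bar is vertical in the image, from (278,135) to (277,198), so its yaw matches. It sits about 39 mm ahead and 2.5 mm to the right. Descending and gripping.

Call:
{"name": "play_rows", "arguments": {"plan": [[[2,0.13,0,0,0,0,5],[1.9,0.12,0,0,0,0,5],[0,0,3,0,0,0,5],[0,0,3,0,0,0,5],[0,0,2,0,0,0,5],[0,0,1,0,0,0,5],[0,0,0,0,0,0,5]]]}}

```text
time: 6.58
ee_pos: [0.535, -0.037, 0.1454]
ee_rot: [[0.441, 0.898, -0.005], [0.898, -0.441, 0.001], [-0.001, -0.005, -1.0]]
wrist_force: [0.4, 0.1, 0.3]
grip_width: 0.532
grasp_force: 0.0
```

Call:
{"name": "play_rows", "arguments": {"plan": [[[0,0,0,0,0,0,0],[0,0,0,0,0,0,0],[0,0,0,0,0,0,0],[0,0,0,0,0,0,0],[0,0,0,0,0,0,0],[0,0,0,0,0,0,0]]]}}

```text
time: 7.08
ee_pos: [0.5363, -0.0373, 0.1481]
ee_rot: [[0.44, 0.898, -0.002], [0.898, -0.44, 0.001], [-0.0, -0.002, -1.0]]
wrist_force: [-6.8, 3.5, 0.7]
grip_width: 0.149
grasp_force: 30.5
```

Call:
{"name": "play_rows", "arguments": {"plan": [[[0,-0.1,0.1,0,0,0,0],[0,0,0.1,0,0,0,0],[0,0,0.1,0,0,0,0],[0,0,0.1,0,0,0,0],[0,0,0.1,0,0,0,0],[0,0,0,0,0,0,0],[0,0,0,0,0,0,0]]]}}

```text
time: 7.67
ee_pos: [0.5361, -0.0375, 0.1429]
ee_rot: [[0.439, 0.898, -0.0], [0.898, -0.439, -0.001], [-0.001, 0.0, -1.0]]
wrist_force: [-3.2, -3.0, 2.7]
grip_width: 0.149
grasp_force: 30.0
```

Call:
{"name": "play_rows", "arguments": {"plan": [[[0,0,0.1,0,0,0,0],[0,0,0.1,0,0,0,0],[0,0,0.1,0,0,0,0],[0,0,0,0,0,0,0],[0,0,0,0,0,0,0]]]}}

```text
time: 8.08
ee_pos: [0.5361, -0.0375, 0.1403]
ee_rot: [[0.439, 0.898, -0.0], [0.898, -0.439, -0.001], [-0.001, 0.0, -1.0]]
wrist_force: [-4.9, -2.8, 5.6]
grip_width: 0.145
grasp_force: 30.0
```

Call:
{"name": "play_rows", "arguments": {"plan": [[[0,0,0.1,0,0,0,0],[0,0,0.1,0,0,0,0],[0,0,0,0,0,0,0],[0,0,0,0,0,0,0]]]}}

```text
time: 8.42
ee_pos: [0.5361, -0.0376, 0.1386]
ee_rot: [[0.439, 0.898, -0.0], [0.898, -0.439, -0.001], [-0.001, 0.0, -1.0]]
wrist_force: [-5.1, -3.3, 7.5]
grip_width: 0.147
grasp_force: 30.0
```

Call:
{"name": "play_rows", "arguments": {"plan": [[[0,0,0.1,0,0,0,0],[0,0,0.1,0,0,0,0],[0,0,0,0,0,0,0],[0,0,0,0,0,0,0]]]}}

```text
time: 8.75
ee_pos: [0.5361, -0.0376, 0.137]
ee_rot: [[0.439, 0.898, -0.0], [0.898, -0.439, -0.001], [-0.001, -0.0, -1.0]]
wrist_force: [-6.5, -3.7, 10.0]
grip_width: 0.144
grasp_force: 30.0
```

```bash
python3 - <<'E'
from h import *
snap('wrist','w3');o=ctrl.get_obs();snap('top','t3');snap('side','s3');print(o['ee_pos'],o['wrist_force'],o['joint_positions'])
a=cv2.imread('pics/w3.png');b=cv2.imread('pics/t3.png')[190:260,200:330];c=cv2.imread('pics/s3.png')[165:255,230:305]
m=np.zeros((600,800,3),np.uint8);m[:320,:426]=cv2.resize(a,(426,320))
b=cv2.resize(b,None,fx=2.8,fy=2.8,interpolation=2);m[:b.shape[0],430:430+b.shape[1]]=b
c=cv2.resize(c,None,fx=3,fy=3,interpolation=2);m[325:325+c.shape[0],:c.shape[1]]=c[:275]
cv2.imwrite('pics/c3.png',m)
E
```

```text
[ 0.53613978 -0.03762763  0.13703177] [-5.89375122 -3.39539001  9.94543115] [-2.80574038e-01  5.63652943e-02  1.90061520e+00 -1.13811813e-03
  1.18472063e+00  1.74691833e-01]
```

View pics/c3.png

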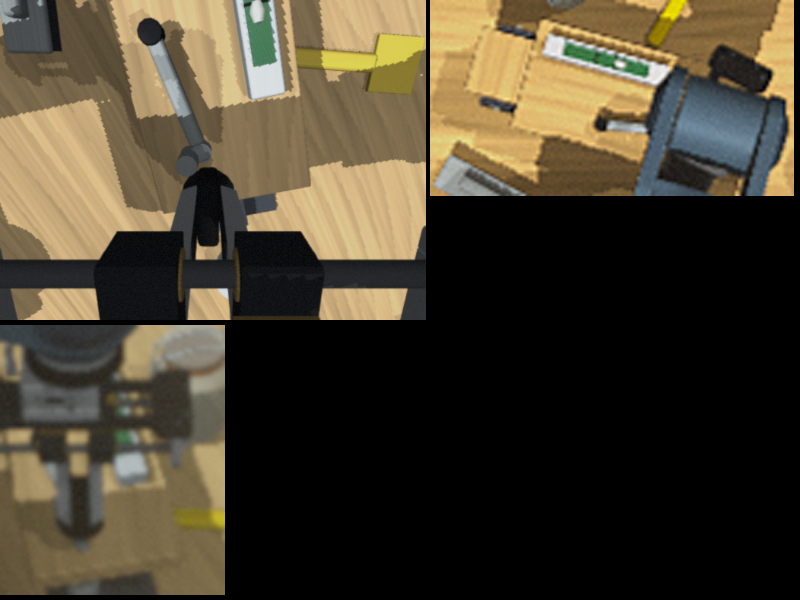

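Wrist view: knob gripped, lever still free. Bubble about (338,13) at full scale, still towards the foot. I'll measure it by colour.

```bash
cat >> h.py <<'E'
Y=np.array([.213,.977,0]);Y/=np.linalg.norm(Y)
def bubble(name,box,z=.1115,show=True):
    """offset of bubble towards the foot along the board, relative to the two dark lines; box x0,y0,x1,y1"""
    im=cv2.imread(f'pics/{name}.png');x0,y0,x1,y1=box;r=im[y0:y1,x0:x1].astype(int);B,G,R=r[...,0],r[...,1],r[...,2]
    g=((G>R+25)&(G>B+10)).astype(np.uint8)
    pts=cv2.findNonZero(g)
    hull=cv2.convexHull(pts);m=np.zeros_like(g);cv2.fillConvexPoly(m,hull,1);m=cv2.erode(m,np.ones((3,3)))
    w=(m>0)&(R>115)&(G<R+25); k=(m>0)&(G<70)
    out=[]
    for q in (g,w,k):
        v,u=np.nonzero(q)
        s=np.array([atz(name,a+x0,b+y0,z)@Y for a,b in zip(u,v)]);out.append(s)
    if show: print(name,'green',out[0].min(),out[0].max(),'white n',len(out[1]),out[1].mean() if len(out[1]) else None,out[1].min() if len(out[1]) else None,out[1].max() if len(out[1]) else None,'dark',np.round(np.sort(out[2]),4)[:40])
    return out
E
python3 - <<'E'
from h import *
bubble('w1',(130,0,460,140)); bubble('w2',(290,0,370,90)); bubble('w3',(300,0,390,140)); bubble('t3',(235,195,290,225)); bubble('t0',(235,195,290,225))
im=cv2.imread('pics/w3.png')[0:150,290:410];cv2.imwrite('pics/c4.png',cv2.resize(im,None,fx=4,fy=4,interpolation=2))
im2=cv2.imread('pics/t3.png')[195:225,235:290];a=cv2.imread('pics/c4.png');m=np.zeros((600,800,3),np.uint8);m[:,:480]=a;b=cv2.resize(im2,None,fx=5.8,fy=5.8,interpolation=2);m[:b.shape[0],481:481+b.shape[1]]=b;cv2.imwrite('pics/c4.png',m)
E
```

```text
w1 green 0.15277965280902048 0.2615783284899322 white n 382 0.15968481252564778 0.15335821777558853 0.16659388894181387 dark [0.1941 0.1942 0.1943 0.1943 0.1944 0.1944 0.1944 0.1944 0.1944 0.1944
 0.1945 0.1945 0.1945 0.1945 0.1945 0.1945 0.1946 0.1946 0.1946 0.1946
 0.1946 0.1946 0.1946 0.1947 0.1947 0.1947 0.1947 0.1947 0.1947 0.1947
 0.1947 0.1948 0.1948 0.1948 0.1948 0.1948 0.1948 0.1948 0.1949 0.1949]
w2 green 0.15715325076655356 0.18809595880772087 white n 203 0.16453891991241815 0.15793937074101197 0.17143263804840872 dark []
w3 green 0.15517080905326058 0.1996734982796306 white n 467 0.19059027324495992 0.18381965218679505 0.1979349065131992 dark [0.1955 0.1956 0.1957 0.1957 0.1958 0.1959 0.1959 0.196  0.1961 0.1961
 0.1962 0.1962 0.1963 0.1963 0.1964 0.1964 0.1965 0.1966 0.1966 0.1967
 0.1967 0.1968 0.1969 0.1969 0.197  0.197  0.1971 0.1971 0.1972 0.1972
 0.1973 0.1974 0.1975]
t3 green 0.1589006262505445 0.26142629419875346 white n 11 0.1928982472630355 0.18710895390905388 0.19836592081303495 dark [0.2226]
t0 green 0.1611952788189086 0.26142629419875346 white n 7 0.1681874169875496 0.16366957437156635 0.173386581464406 dark [0.2001 0.2243]
```

View pics/c4.png

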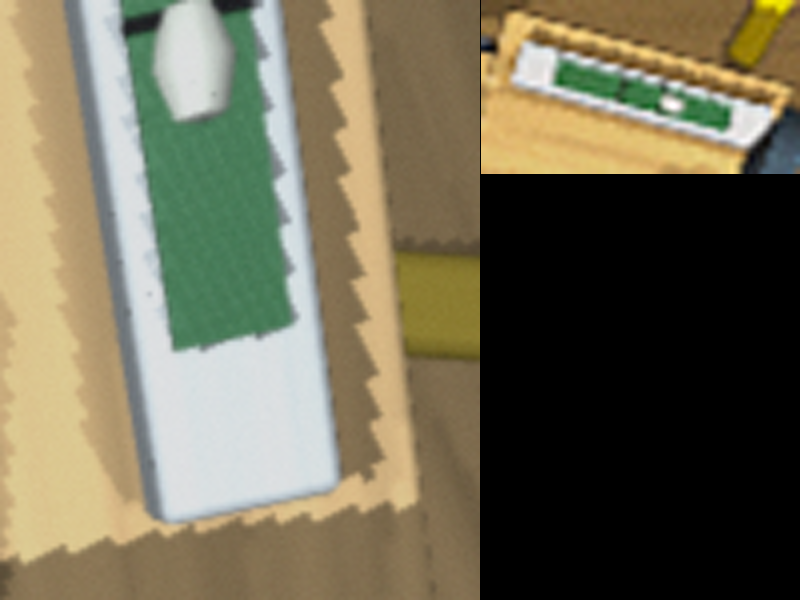

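Bubble is 18 mm towards the foot, taking the near line at s=0.1965 and the bubble at 0.1905. That needs about 1.2 rad anticlockwise. I'll turn most of it now.

Call:
{"name": "play_rows", "arguments": {"plan": [[[-0.1,-0.05,0,0,0,0,0],[0,0,0,0,0,0,0],[0,0,0,0,0,-0.05,0],[0,0,0,0,0,-0.1,0],[0,0,0,0,0,-0.1,0],[0,0,0,0,0,-0.1,0],[0,0,0,0,0,-0.05,0],[0,0,0,0,0,0,0],[0,0,0,0,0,0,0]]]}}

```text
time: 9.65
ee_pos: [0.5359, -0.0379, 0.1373]
ee_rot: [[0.055, 0.998, 0.001], [0.998, -0.055, 0.0], [0.0, 0.001, -1.0]]
wrist_force: [-3.4, -1.9, 8.5]
grip_width: 0.147
grasp_force: 30.0
```

Call:
{"name": "play_rows", "arguments": {"plan": [[[0,0,0.05,0,0,-0.05,0],[0,0,0,0,0,-0.1,0],[0,0,0,0,0,-0.1,0],[0,0,0,0,0,-0.1,0],[0,0,0,0,0,-0.1,0],[0,0,0,0,0,-0.1,0],[0,0,0,0,0,-0.1,0],[0,0,0,0,0,-0.05,0],[0,0,0,0,0,0,0],[0,0,0,0,0,0,0],[0,0,0,0,0,0,0]]]}}

```text
time: 10.57
ee_pos: [0.5361, -0.0384, 0.137]
ee_rot: [[-0.601, 0.799, 0.002], [0.799, 0.601, -0.001], [-0.002, 0.001, -1.0]]
wrist_force: [-3.7, -3.3, 8.6]
grip_width: 0.148
grasp_force: 30.0
```

```bash
python3 - <<'E'
from h import *
snap('wrist','w5');snap('top','t5');snap('side','s5');o=ctrl.get_obs();print(o['ee_pos'],o['wrist_force'],o['joint_positions'],o['grasp_force'])
bubble('t5',(235,195,290,225))
print(proj('w5',np.array([.622,.07,.1115])))
a=cv2.imread('pics/w5.png');b=cv2.imread('pics/t5.png')[193:228,230:295]
m=np.zeros((600,800,3),np.uint8);m[:300,:400]=cv2.resize(a,(400,300));b=cv2.resize(b,None,fx=6,fy=6,interpolation=2);m[:b.shape[0],405:405+b.shape[1]]=b
c=cv2.imread('pics/s5.png')[165:255,230:305];c=cv2.resize(c,None,fx=3.2,fy=3.2,interpolation=2);m[305:305+c.shape[0],:c.shape[1]]=c
cv2.imwrite('pics/c5.png',m)
E
```

```text
[ 0.53614349 -0.03844631  0.13700271] [-3.14922104 -3.02560869  9.34125227] [-2.82182581e-01  5.50729682e-02  1.90202674e+00 -9.07607548e-04
  1.18237045e+00 -9.27000129e-01] 30.008028745651245
t5 green 0.1596652425456656 0.26053797053939054 white n 11 0.20889407554035566 0.20083235999638538 0.21533141502897515 dark [0.1984 0.2226]
[501.81690997 183.97274489]
```

View pics/c5.png

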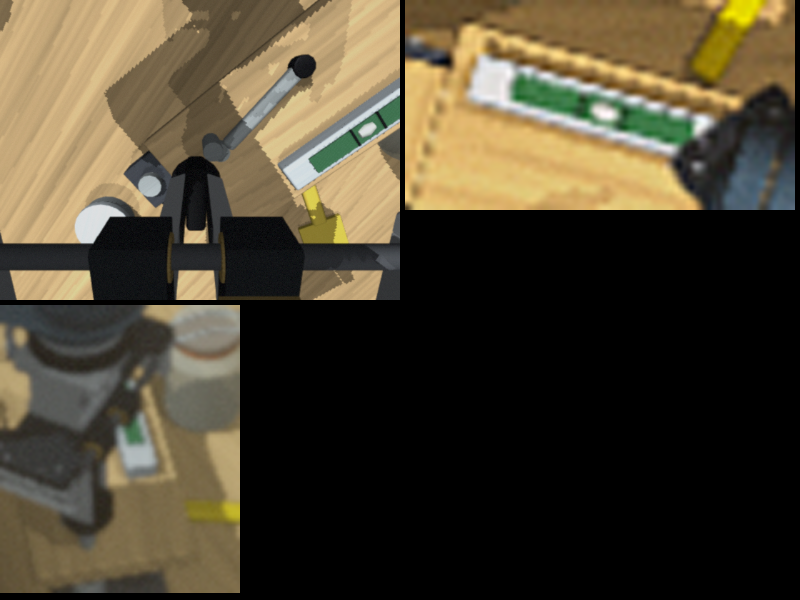

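Wrist view shows the bubble at about (367,129) in the crop, between its lines at 355 and 382. I'll get the exact offset.

```bash
python3 - <<'E'
from h import *
g,w,k=bubble('w5',(430,100,560,240),show=False)
print(w.mean(),w.min(),w.max(),len(w)); h,e=np.histogram(k,bins=np.arange(.15,.24,.002)); print([(round(a,3),int(b)) for a,b in zip(e,h) if b])
lo=k[(k>.185)&(k<.206)];hi=k[(k>.212)&(k<.235)]
print(lo.mean(),hi.mean(),'offset to foot',(lo.mean()+hi.mean())/2-w.mean())
E
```

```text
0.20725528052460293 0.2003284462755475 0.21426895406891738 349
[(np.float64(0.194), 47), (np.float64(0.196), 40), (np.float64(0.218), 38), (np.float64(0.22), 59)]
0.19593580606393887 0.22024826200354572 offset to foot 0.0008367535091393652
```

Offset is 0.8 mm (lines 24.3 mm apart, as stated), the press force is about 9 N (about 5.5 mm of press) and the grip is 30 N. Handing in.

```bash
python3 -c "
from cell import ctrl
print(ctrl.hand_in())"
```

```text
the job is handed in; nothing more can be done
None
```

I swung the lever free to about 1.4 rad and handed the job in with the knob gripped at 30 N, pressed in about 5.5 mm, and the bubble 0.8 mm from centre; I don't have the judge's verdict.

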